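# Set the small pottery wheel to its fifth speed and start it

## Task

Set the small table-top pottery wheel to its fifth speed: with a fingertip push the side of the dial's pointer lightly round, clockwise, click by click, until it rests at the fifth click after the off stop (the fifth bar after the round off dot), without running past it. Then press the round start button right down with a fingertip and let it come up again. Only push and press: pinch or pick up nothing, and leave the things standing round the wheel where they are.

Things in the scene. Friction and masses are not known exactly. Their poses are not given: they have to be found in the camera images.
- console: drive unit of a table-top pottery wheel, fixed to the table: grey box 220 (x) x 320 (y) x 50 mm high; origin under its centre, x away from its front edge, z up. On its flat top: an aluminium wheel head (disc, radius 60 mm, top at z 66 mm) at x 0, y +90; the dial at x +25, y -65; the start button at x -80, y -65 mm
- dial_axis (a point): the dial's axis at the level of the box's top face (50 mm over the table). Marks on the box 66 to 80 mm from it show the places: a round dot for off, then clockwise seven bars that grow longer. Passing a click takes about 2 N near the pointer's end; past halfway between two clicks the dial springs on to the next by itself, ahead of the finger, and stays there
- selector (a joint): dial angle in rad, growing clockwise seen from above. 0 = off stop; clicks every 0.524 rad: speed k is at 0.524 k, up to 7 (end stop, 3.665), so the fifth speed is 2.618. Starts at rest in a click from off to speed 3. At value q the pointer points from the axis at angle 1.833 - q from the box's +x axis (counterclockwise positive from above)
- pointer: the dial's pointer: black upright bar 9 mm thick, from 14 mm behind the axis to 58 mm in front of it, 56 to 84 mm over the table, white line on top; turns with a round black hub (radius 26 mm, top 64 mm over the table). Origin on the axis at the box's top, x along the pointer. Pushing it with more than 20 N, or pinching it, is too rough
- pointer_tip (a point): end of the pointer, at its top edge, 58 mm from the axis and 84 mm over the table
- start (a joint): travel of the start button in m: 0 = up, 0.006 = fully down; a spring brings it up again (5 N when fully down). It counts as pressed from 0.004
- start_top (a point): centre of the top face of the round white start button (30 mm across, in a black housing), which is pressed straight down
- timer: bystander: round orange and white kitchen timer, 64 mm across, 42 mm high, standing right of the wheel; origin at the centre of its underside; leave it alone
- stamp: bystander: wooden stamp block 30 x 30 x 56 mm high, right of the wheel; origin under its centre; leave it alone
- wood_rib: bystander: flat wooden throwing rib 49 x 97 x 9 mm lying left of the wheel; origin under its centre; leave it alone
- glaze_jar: bystander: small lidded glaze jar 49 mm across, 56 mm high, left of the wheel; origin at the centre of its underside; leave it alone

How it is judged:
By the outcome, as a careful person would: the job done as asked, in the order asked, and still so for the second after the job is handed in, with the robot touching nothing.
It also fails if it takes over 58 s, if anything falls off the work surface, if the arm or the gripper's body presses on something with over 40 N, if the wrist force passes 120 N, or if a joint passes its speed limit or range.

## Robot

A 6-joint arm with a two-finger parallel gripper is mounted at the origin on the work surface; the furniture and walls round the work are solid. World frame = base frame: x ahead of the robot, y to its left, z up, the work surface at z = 0. Lengths are in mm, angles in rad, forces in N, time in s.
With the tool pointing down it reaches from about 350 to 875 mm from the base axis. Payload 4.2 kg.
Tool frame: the origin (TCP) lies between the finger pads; the fingertips stand 8 mm ahead of it and the grasp point (between the pads) lies 11 mm behind it; z points along the fingers, y is the line along which they close (so a half turn about z gives the same grasp; the last joint's range is limited). The gripper opens to 85 mm and grips with 20 to 120 N. Pads are 22 mm wide; open, the fingers measure 114 mm over their backs; the gripper's body (76 mm by 85 mm) begins 54 mm behind the grasp point. The pads swing forward as they close: fully open they stand 13 mm farther back than shut.
Start: joints at [1.411, 0.385, 0.008, 0, -1.194, -0.259], TCP at [254.132, 570.978, 239.312] pointing down, gripper open.
Joint ranges: [-3.14, 3.14], [-1.21, 2.06], [-1.07, 1.41], [-3.16, 2.05], [-2.99, -0.16], [-3.1, 3.1]. Speed limits (rad/s): [2.79, 2.79, 3.14, 3.14, 3.14, 3.14].

## Interface

Orientations are given as a unit quaternion [x, y, z, w].
In Python, from bench import read_state, get_image, camera_params, job_done gives the robot as it stands.
- The arm moves only by the tool drive_tool, never from a script. Its argument "moves" is a list that holds one entry, the list of rows, each a list of 7 numbers: the shift along the tool's x, y, z in m, then the turn, a rotation vector about the tool's x, y, z in rad, then the closure in counts, from 0 (fully open) to 255 (shut). A call has 1 to 8 rows; each row shifts and turns the commanded pose from where the row before left it, along the tool's axes as they then stand; what a row does not reach is not made up. A row lasts 1/12 s, in which the tool goes at most 41.7 mm and 7.16 degrees, less where a joint would pass 70% of its speed; a pose out of reach is approached as far as the arm can. A call is refused whole if a number of a shift passes 0.0417 or a number of a turn 0.125, either way. A call with a gripper value outside its range is refused whole. The fingers move at their own pace and stop on an object; the grip force is fixed at half the most. Time passes only in rows, so rows that do not move let the fingers close. It gives the time, the measured TCP pose, the force and the opening at its end, in the units of the state.
- read_state(): the state, without advancing time (a new reading comes with each control period).
- get_image(name): name is "scene" or "top" or "wrist"; returns the picture (400x640x3 uint8, blue, green, red); there is no depth.
- camera_params(name): a dict with "mtx" (3x3 intrinsics, pixels), "dist" ([k1, k2, p1, p2, k3] as OpenCV has them; the pictures are not rectified), "extrinsics" (4x4, takes a point from camera to world coordinates). Camera axes: x right, y up, looking along -z (the intrinsics and any distortion apply to the point x, -y, -z); pixel columns grow to the right and rows downward; lengths in mm; the calibration is good to about 2 mm. A picture is of the moment at which its call begins: read the wrist's pose just before it. camera_params takes no time and is no camera call; for the wrist camera it gives the pose at the moment of the call.
- job_done(): hands the job in, once; it reports no verdict.
The state is a dict: "clock": time; "joints": joint angles; "joint_vel": joint speeds; "joint_efforts": joint torques, N m; "position": TCP position; "ee_rot": TCP orientation; "contact_force": force on the tool from outside, world axes, zero at the start; "wrist_torque": the same for the moment, N m; "gripper_width": finger opening in mm.
Only numpy, scipy, OpenCV 4.12 (cv2) and the standard library are available. Lean on these libraries where they do the work, as an engineer would, in place of code of your own. Each camera call takes 0.05 s, during which the arm holds its last target. There are 200 camera calls.

## Working session

There is one attempt and no reset: what is moved stays moved. The work goes in short steps, Python scripts to look and compute and a tool call to move; the robot and the scene stay as the last step left them, time stands still between calls to the robot, and variables do not carry over. Pictures are saved under pics/ and viewed, on a budget of 10 in all, crops included, one or two more only if the job needs it, and the job is handed in when it is done.

Besides the shell and the picture viewer there is one more tool, called after ">>>" as a command line: name --argument value ..., lists and objects as JSON in quotes. drive_tool: Moves the arm, as the interface text tells. Its arguments: {"type":"object","properties":{"moves":{"type":"array"}},"required":["moves"]}

```bash
mkdir -p pics
cat > h.py <<'E'
import numpy as np, cv2
from bench import *
def ray(name,px,p=None):
    p=p or camera_params(name); M=np.array(p["mtx"],float); d=np.array(p["dist"],float)
    u=cv2.undistortPoints(np.array(px,float).reshape(-1,1,2),M,d).reshape(-1,2)
    E=np.array(p["extrinsics"]); r=np.c_[u[:,0],-u[:,1],-np.ones(len(u))]@E[:3,:3].T
    return E[:3,3],r
def onplane(name,px,z,p=None):
    o,r=ray(name,px,p); return o+r*((z-o[2])/r[:,2])[:,None]
def proj(name,X,p=None):
    p=p or camera_params(name); E=np.linalg.inv(np.array(p["extrinsics"])); X=np.atleast_2d(X)
    c=X@E[:3,:3].T+E[:3,3]; c=c*[1,-1,-1]
    return cv2.projectPoints(c,np.zeros(3),np.zeros(3),np.array(p["mtx"],float),np.array(p["dist"],float))[0].reshape(-1,2)
E
python3 - <<'E'
from h import *
s=read_state(); print(s["clock"],s["position"],s["ee_rot"],s["gripper_width"])
for n in("top","scene"):
    im=get_image(n); cv2.imwrite(f"pics/{n}0.png",im); p=camera_params(n); print(n,np.round(p["extrinsics"],2).tolist())
E
```

```text
0.0 [253.92780023 570.45955356 238.21373754] [ 9.78132972e-01 -2.07977572e-01 -1.80300248e-04  1.08927649e-03] 85.74901360175356
top [[0.03, 0.98, -0.2, 355.45], [-1.0, 0.02, -0.02, -59.87], [-0.02, 0.2, 0.98, 962.68], [0.0, 0.0, 0.0, 1.0]]
scene [[0.65, 0.48, -0.58, 4.7], [-0.76, 0.41, -0.51, -516.8], [-0.01, 0.77, 0.63, 657.45], [0.0, 0.0, 0.0, 1.0]]
```

View pics/top0.png

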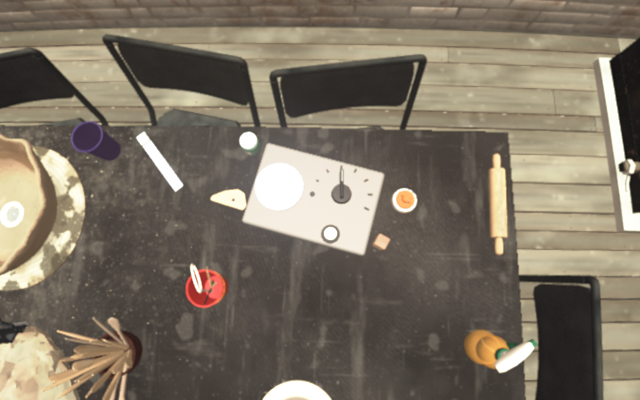

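View pics/scene0.png

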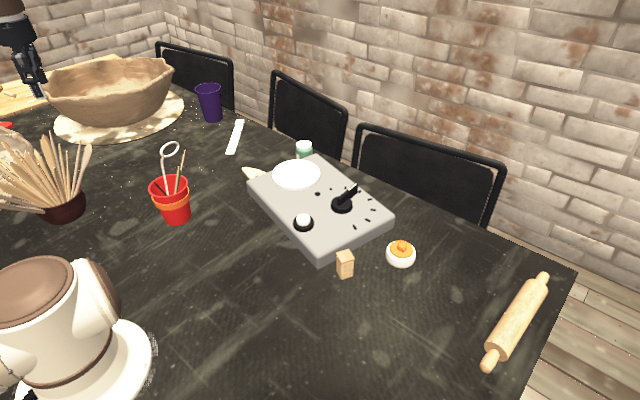

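The top view shows the console at about (313,198), its corners near (267,144), (384,172), (364,254) and (242,222). The wheel head is at (279,186), the dial at (341,194) with its pointer towards (342,166), the off dot at (312,194), and the button at (330,233). The scene view agrees.

Run:
```python
from h import *
def fit(im,rc,name):
    g=im.copy(); m=(g.min(2)>130).astype(np.uint8)
    x,y,w,h=rc; k=np.zeros_like(m); k[y:y+h,x:x+w]=m[y:y+h,x:x+w]
    return k
im=cv2.imread("pics/top0.png")
m=fit(im,(235,138,155,122),"top"); m=cv2.morphologyEx(m,cv2.MORPH_CLOSE,np.ones((3,3)))
c=max(cv2.findContours(m,cv2.RETR_EXTERNAL,cv2.CHAIN_APPROX_NONE)[0],key=cv2.contourArea)
# min rectangle in world plane z=50
W=onplane("top",c.reshape(-1,2),50)[:,:2]
r=cv2.minAreaRect(W.astype(np.float32)); print("rect",r)
print(onplane("top",[[279,186.5]],66),"head"); print(onplane("top",[[330.5,233]],60),"button")
print(onplane("top",[[341,194]],64),"hub",onplane("top",[[342,166]],84),"tip",onplane("top",[[312,194]],50),"dot")
cr=np.hstack([cv2.resize(im[130:265,235:425],None,fx=4,fy=4,interpolation=cv2.INTER_CUBIC)])
cv2.imwrite("pics/crop1.png",cr)
```

```text
rect ((554.77587890625, -6.8261566162109375), (357.0715637207031, 217.53359985351562), 75.88438415527344)
[[571.16700294  59.8969801   66.        ]] head
[[458.45390009 -71.05143508  60.        ]] button
[[555.83318361 -95.17134867  64.        ]] hub [[622.23321828 -95.89022998  84.        ]] tip [[557.33118593 -22.50693737  50.        ]] dot
```

View pics/crop1.png

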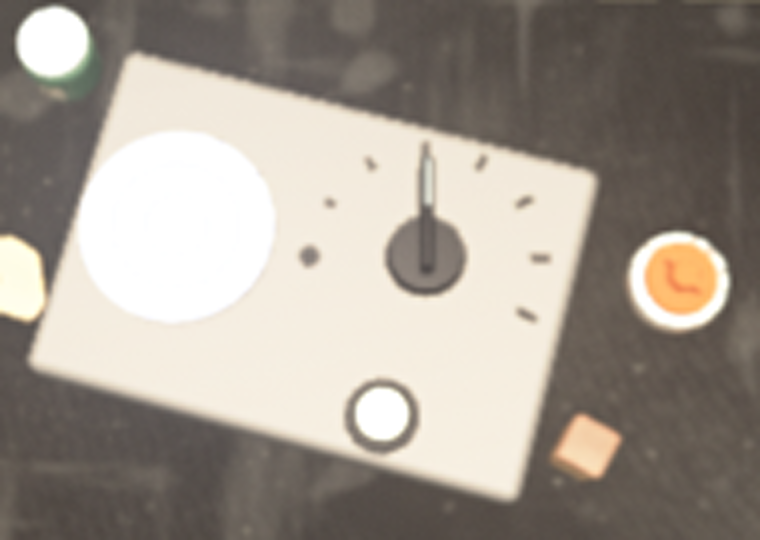

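The dial stands at the third click: the pointer covers bar 3, and bars 4 to 7 are visible at crop (480,163), (524,201), (540,258) and (526,315). I'll fit the axis and yaw from the marks.

Run:
```python
from h import *
from scipy.optimize import least_squares
P=np.array([[309.5,257],[330,203],[370,163],[480,163],[524,201],[540,258],[526,315]]);k=np.array([0,1,2,4,5,6,7])
W=onplane("top",(P+.5)/4-.5+[235,130],50)[:,:2]
f=lambda v:(v[:2]+v[3]*np.c_[np.cos(1.833-.524*k+v[2]),np.sin(1.833-.524*k+v[2])]-W).ravel()
r=least_squares(f,[556,-95,-.26,73]);print(r.x,np.round(r.fun,1)); a=r.x[:2];psi=r.x[2]
R=np.array([[np.cos(psi),-np.sin(psi)],[np.sin(psi),np.cos(psi)]])
o=a-R@[25,-65]; print("origin",o,"head",o+R@[0,90],"button",o+R@[-80,-65])
for z in(55,60,65): print(z,onplane("top",[(np.array([381.5,414])+.5)/4-.5+[235,130]],z))
tip=onplane("top",[(np.array([426,144])+.5)/4-.5+[235,130]],84)[0,:2]-a; print(tip,np.arctan2(tip[1],tip[0]))
# button height from scene view
im=cv2.imread("pics/scene0.png");m=(im.min(2)>200).astype(np.uint8);n,l,s,c=cv2.connectedComponentsWithStats(m)
for i in range(1,n):
    if abs(c[i]-[303,219]).max()<12 and s[i,4]>20:
        for z in(55,60,65,70):print(c[i],s[i,4],z,onplane("scene",[c[i]],z))
print("axis in scene",proj("scene",[*a,64]))
```

```text
[ 5.58862940e+02 -9.59929396e+01 -2.40716258e-01  7.19147470e+01] [-0.3 -1.6  0.4  1.5  0.3  0.6  0.2 -1.  -1.1  0.2 -0.   0.   0.6  0.2]
origin [550.07964187 -26.90709671] head [571.53548831  60.49797554] button [456.89035523 -70.96111872]
55 [[458.68676029 -69.89030084  55.        ]]
60 [[458.11805075 -69.83508562  60.        ]]
65 [[457.54934121 -69.7798704   65.        ]]
[64.28811884  2.27421404] 0.035360594395350955
axis in scene [[342.18791546 202.70847194]]
```

>>> drive_tool --moves '[[[0,0,-0.03,0,0,0,255],[0,0,-0.03,0,0,0,255],[0,0,-0.03,0,0,0,255]]]'

```text
clock: 0.35
position: [254.0, 570.5, 329.4]
ee_rot: [0.978, -0.208, 0.0, 0.001]
contact_force: [0.4, 0.5, -0.2]
gripper_width: 51.4
```

>>> drive_tool --moves '[[[0.0288,0.0215,0,0,0,0,255],[0.0288,0.0215,0,0,0,0,255],[0.0288,0.0215,0,0,0,0,255],[0.0288,0.0215,0,0,0,0,255],[0.0288,0.0215,0,0,0,0,255],[0.0288,0.0215,0,0,0,0,255],[0.0288,0.0215,0,0,0,0,255],[0.0288,0.0215,0,0,0,0,255]]]'

```text
clock: 1.02
position: [394.9, 318.3, 329.0]
ee_rot: [0.978, -0.208, -0.0, 0.0]
contact_force: [0.9, 0.9, 0.5]
gripper_width: 0.1
```

>>> drive_tool --moves '[[[0.0288,0.0215,0,0,0,0,255],[0.0288,0.0215,0,0,0,0,255],[0.0288,0.0215,0,0,0,0,255],[0.0288,0.0215,0,0,0,0,255],[0.0288,0.0215,0,0,0,0,255],[0.0288,0.0215,0,0,0,0,255],[0.0288,0.0215,0,0,0,0,255],[0.0288,0.0215,0,0,0,0,255]]]'

```text
clock: 1.68
position: [535.5, 67.6, 329.0]
ee_rot: [0.978, -0.208, -0.0, 0.0]
contact_force: [0.3, 0.3, -0.2]
gripper_width: 0.3
```

>>> drive_tool --moves '[[[0.0288,0.0215,0.01,0,0,0,255],[0.0288,0.0215,0.02,0,0,0,255],[0.0288,0.0215,0.03,0,0,0,255],[0.0288,0.0215,0.03,0,0,0,255],[0,0,0.03,0,0,0,255],[0,0,0,0,0,0,255],[0,0,0,0,0,0,255]]]'

```text
clock: 2.27
position: [600.6, -49.7, 214.2]
ee_rot: [0.978, -0.208, -0.002, 0.001]
contact_force: [0.8, -0.0, 0.1]
gripper_width: 0.3
```

Run:
```python
from h import *
s=read_state(); print(s["clock"],s["position"],s["ee_rot"],s["gripper_width"],s["joints"])
p=camera_params("wrist"); im=get_image("wrist"); print(np.round(p["extrinsics"],2).tolist())
X=[[558,-95.5,84],[616,-94.5,84],[458,-70,60]]; print(proj("wrist",X,p),proj("wrist",[s["position"]],p))
cv2.imwrite("pics/wrist1.png",im)
```

```text
2.2667 [600.64762868 -49.69098115 214.22765068] [ 0.97809733 -0.20813265 -0.00229925  0.00106529] 0.31826933808069857 [ 1.85905233e-01  3.67500859e-01 -8.36029803e-02  2.15138270e-04
 -1.12475687e+00  9.65465604e-01]
[[-0.41, 0.87, 0.28, 671.01], [-0.91, -0.39, -0.12, -80.68], [0.0, -0.3, 0.95, 348.6], [0.0, 0.0, 0.0, 1.0]]
[[384.39746907 214.28849293]
 [358.52868227 153.93016385]
 [390.17867785 298.67797283]] [[316.47821343 269.83039008]]
```

View pics/wrist1.png

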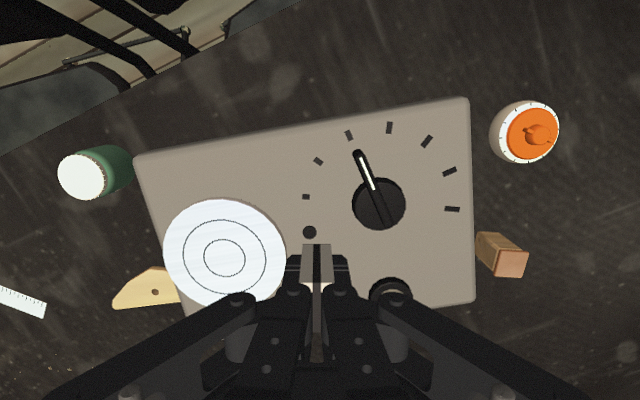

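The wrist view shows the pointer at bar 3 (350,135), the dot at (310,232) and bars 4 to 7 at (390,128), (427,141), (450,171) and (452,209). I'll refit from this closer view.

Run:
```python
from h import *
from scipy.optimize import least_squares
im=cv2.imread("pics/wrist1.png");p=camera_params("wrist")
g=im.max(2);m=np.zeros_like(g);m[110:245,295:462]=(g[110:245,295:462]<75)
n,l,s,c=cv2.connectedComponentsWithStats(m)
G=np.array([[310,232],[306,197],[318,161],[350,135],[390,128],[427,141],[450,171],[452,209]],float)
for j in range(8):
    i=1+np.argmin(np.hypot(*(c[1:]-G[j]).T)); print(j,c[i].round(1),s[i,4]); 
    if np.hypot(*(c[i]-G[j]))<6:G[j]=c[i]
W=onplane("wrist",G,50,p)[:,:2];k=np.arange(8)
f=lambda v:(v[:2]+v[3]*np.c_[np.cos(1.833-.524*k+v[2]),np.sin(1.833-.524*k+v[2])]-W).ravel()
r=least_squares(f,[556,-95,-.26,73]);print(r.x,np.round(r.fun,1)); a=r.x[:2];psi=r.x[2]
R=np.array([[np.cos(psi),-np.sin(psi)],[np.sin(psi),np.cos(psi)]])
o=a-R@[25,-65]; print("button",o+R@[-80,-65], "head",o+R@[0,90])
print("headimg",onplane("wrist",[[224,257]],66,p), "tip",onplane("wrist",[[357,151]],84,p))
```

```text
0 [308.9 231.8] 139
1 [305.4 196.1] 28
2 [318.  160.8] 37
3 [348.4 135. ] 45
4 [388.7 127.2] 53
5 [426.2 140.8] 64
6 [449.2 171.2] 69
7 [451.8 208.5] 66
[ 5.58706361e+02 -9.56236546e+01 -2.38981116e-01  7.24365910e+01] [-0.8 -1.9  0.2  1.4  0.6  0.6  0.6 -0.3 -0.  -0.6 -0.4 -0.2 -0.3  0.3
  0.3  0.6]
button [456.69049691 -70.76880833] head [571.1073573   60.88901353]
headimg [[573.26744428  62.32238644  66.        ]] tip [[620.25027487 -93.71397398  84.        ]]
```

>>> drive_tool --moves '[[[0.008,0.0075,0.03,0,0,0,255],[0,0,0.03,0,0,-0.105,255],[0,0,0.03,0,0,-0.105,255],[0,0,0.02,0,0,-0.105,255],[0,0,0.01,0,0,0,255],[0,0,0,0,0,0,255],[0,0,0,0,0,0,255]]]'

```text
clock: 2.9
position: [607.4, -58.5, 98.1]
ee_rot: [0.999, -0.052, 0.002, 0.0]
contact_force: [-0.1, 0.2, 0.0]
gripper_width: 0.1
```

Run:
```python
from h import *
s=read_state(); print(s["clock"],s["position"],s["ee_rot"],s["contact_force"])
```

```text
2.9 [607.35051067 -58.54472952  98.07319097] [ 9.98641501e-01 -5.20780719e-02  1.73994516e-03  2.49945117e-06] [-0.06324866  0.21431642  0.00556405]
```

>>> drive_tool --moves '[[[-0.002,0,0.012,0,0,0,255],[0,0,0.009,0,0,0,255],[0,0.004,0,0,0,0,255],[0,0.004,0,0,0,0,255],[0,0,0,0,0,0,255],[0,0,0,0,0,0,255]]]'

```text
clock: 3.4
position: [603.7, -67.4, 75.9]
ee_rot: [0.999, -0.052, 0.001, -0.0]
contact_force: [0.5, 0.4, -0.1]
gripper_width: 0.1
```

>>> drive_tool --moves '[[[0,0.0015,0,0,0,0,255],[0,0.0015,0,0,0,0,255],[0,0.0015,0,0,0,0,255],[0,0.0015,0,0,0,0,255],[0,0,0,0,0,0,255]]]'

```text
clock: 3.82
position: [602.4, -73.3, 74.9]
ee_rot: [0.999, -0.052, -0.0, 0.0]
contact_force: [0.5, -0.1, -0.4]
gripper_width: -0.1
```

>>> drive_tool --moves '[[[0,0.001,0,0,0,0,255],[0,0.001,0,0,0,0,255],[0,0.001,0,0,0,0,255],[0,0,0,0,0,0,255]]]'

```text
clock: 4.15
position: [602.1, -76.1, 74.9]
ee_rot: [0.999, -0.052, 0.0, -0.0]
contact_force: [-0.0, -0.9, -0.2]
gripper_width: -0.3
```

>>> drive_tool --moves '[[[0.001,0.002,0,0,0,0.03,255],[0.001,0.002,0,0,0,0.03,255],[0.001,0.002,0,0,0,0.03,255],[0,0,0,0,0,0,255]]]'

```text
clock: 4.48
position: [604.1, -82.3, 74.8]
ee_rot: [0.995, -0.097, -0.0, -0.0]
contact_force: [-0.9, 1.2, 1.0]
gripper_width: -0.3
```

>>> drive_tool --moves '[[[0.001,0.002,0,0,0,0.03,255],[0.001,0.002,0,0,0,0.03,255],[0.001,0.002,0,0,0,0.03,255],[0,0,0,0,0,0,255]]]'

```text
clock: 4.82
position: [606.0, -89.1, 74.9]
ee_rot: [0.99, -0.141, 0.0, 0.0]
contact_force: [0.1, 0.0, -0.8]
gripper_width: 0.1
```

Run:
```python
from h import *
s=read_state(); print(s["clock"],s["position"],s["ee_rot"],s["contact_force"])
p=camera_params("wrist"); im=get_image("wrist"); np.save("w2.npy",np.array(p["extrinsics"]))
cv2.imwrite("pics/wrist2.png",im)
```

```text
4.8167 [605.96852672 -89.06922573  74.87617812] [ 9.89955782e-01 -1.41377302e-01  5.59949470e-05  6.94840753e-05] [ 0.09888319  0.01899122 -0.81571031]
```

View pics/wrist2.png

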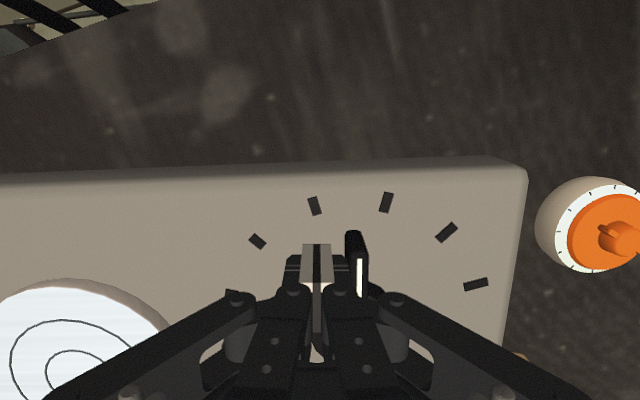

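The wrist view shows the finger beside the pointer, whose tip is near (354,234), with bars 3 and 4 at (314,206) and (387,202). I'll work out the pointer's angle.

```bash
cat >> h.py <<'E'
A=np.array([558.7,-95.7]); PSI=-.245
def white(name,im,p=None):
    "pointer angle from white line on top (z=84): pixels, near predicted pointer"
    p=p or camera_params(name)
    m=(im.min(2)>150); ys,xs=np.nonzero(m); W=onplane(name,np.c_[xs,ys],84,p)[:,:2]-A
    r=np.hypot(*W.T); k=(r>20)&(r<60); W=W[k]
    th=np.arctan2(W[:,1],W[:,0]); return W,th
E
python3 - <<'E'
from h import *
im=cv2.imread("pics/wrist2.png"); p=camera_params("wrist")
for px in([[346,234]],[[354,232]],[[364,236]],[[360,262]],[[360,290]]):
    w=onplane("wrist",px,84,p)[0,:2]-A; th=np.arctan2(w[1],w[0]); print(px,w.round(1),np.hypot(*w).round(1),"th",th.round(3),"q",(1.833+PSI-th).round(3))
E
```

```text
[[346, 234]] [ 65.  -11.4] 66.0 th -0.173 q 1.761
[[354, 232]] [ 64.9 -14.8] 66.6 th -0.224 q 1.812
[[364, 236]] [ 62.  -18.4] 64.7 th -0.288 q 1.876
[[360, 262]] [ 50.6 -13.9] 52.5 th -0.267 q 1.855
[[360, 290]] [ 37.2 -10.5] 38.6 th -0.276 q 1.864
```

>>> drive_tool --moves '[[[0.001,0.002,0,0,0,0.03,255],[0.001,0.002,0,0,0,0.03,255],[0,0,0,0,0,0,255],[0,0,0,0,0,0,255]]]'

```text
clock: 5.2
position: [606.7, -93.3, 74.9]
ee_rot: [0.985, -0.17, 0.0, 0.0]
contact_force: [0.1, 0.3, -0.8]
gripper_width: -0.1
```

Run:
```python
from h import *
s=read_state(); print(s["clock"],s["position"],s["ee_rot"],s["contact_force"])
p=camera_params("wrist"); im=get_image("wrist"); cv2.imwrite("pics/wrist3.png",im)
# white line in region right of finger
m=(im.min(2)>170).astype(np.uint8); m[:, :335]=0; m[:200]=0; m[330:]=0
n,l,st,c=cv2.connectedComponentsWithStats(m)
for i in range(1,n):
    if st[i,4]>20:
        w=onplane("wrist",[c[i]],84,p)[0,:2]-A; th=np.arctan2(w[1],w[0]); print(c[i].round(),st[i],np.hypot(*w).round(1),"q",(1.833+PSI-th).round(3))
```

```text
5.2 [606.65244468 -93.28781429  74.94012125] [ 9.85378445e-01 -1.70379919e-01  5.79035564e-05  1.68151867e-05] [ 0.10423907  0.27802499 -0.79408611]
[563. 230.] [551 200  41  61 776] 109.4 q 2.83
[376. 281.] [370 262  14  39 192] 44.9 q 2.106
```

>>> drive_tool --moves '[[[0.0008,0.002,0,0,0,0.045,255],[0.0008,0.002,0,0,0,0.045,255],[0.0008,0.002,0,0,0,0.045,255],[0.0008,0.002,0,0,0,0.045,255],[0.0008,0.002,0,0,0,0.045,255],[0.0008,0.002,0,0,0,0.045,255],[0.0008,0.002,0,0,0,0.045,255],[0,0,0,0,0,0,255]]]'

```text
clock: 5.92
position: [605.3, -108.0, 75.0]
ee_rot: [0.946, -0.323, 0.0, -0.0]
contact_force: [0.7, 1.0, 0.4]
gripper_width: -0.2
```

```bash
cat > q.py <<'E'
from h import *
import sys
s=read_state(); print(s["clock"],s["position"],s["ee_rot"].round(3),s["contact_force"].round(1))
p=camera_params("wrist"); im=get_image("wrist"); cv2.imwrite(sys.argv[1],im)
m=(im.min(2)>170).astype(np.uint8)
n,l,st,c=cv2.connectedComponentsWithStats(m)
for i in range(1,n):
    if 20<st[i,4]<500:
        w=onplane("wrist",[c[i]],84,p)[0,:2]-A; th=np.arctan2(w[1],w[0]); r=np.hypot(*w)
        if 30<r<58: print(c[i].round(),st[i],r.round(1),"q",(1.833+PSI-th).round(3))
E
python3 q.py pics/wrist4.png
```

```text
5.9167 [ 605.33891033 -107.98511385   74.98703139] [ 0.946 -0.323  0.    -0.   ] [0.7 1.  0.4]
[358. 278.] [355 260   6  37 185] 45.7 q 2.23
[308. 285.] [301 282  12  11  61] 47.5 q 1.754
[324. 285.] [320 282  12  11  62] 44.7 q 1.887
[421. 350.] [409 339  25  24 203] 31.3 q 3.616
```

>>> drive_tool --moves '[[[0.0008,0.002,0,0,0,0.045,255],[0.0008,0.002,0,0,0,0.045,255],[0.0008,0.0015,0,0,0,0.035,255],[0,0,0,0,0,0,255],[0,0,0,0,0,0,255]]]'

```text
clock: 6.38
position: [603.4, -114.0, 74.9]
ee_rot: [0.925, -0.381, -0.0, 0.0]
contact_force: [-0.2, -0.3, 0.3]
gripper_width: 0.0
```

```bash
python3 q.py pics/wrist5.png
```

```text
6.3833 [ 603.38053822 -113.98559288   74.90581514] [ 0.925 -0.381 -0.     0.   ] [-0.2 -0.3  0.3]
[358. 277.] [356 260   6  37 198] 46.4 q 2.364
[308. 285.] [301 282  12  11  61] 47.5 q 1.884
[324. 285.] [320 282  12  11  62] 44.8 q 2.018
[421. 350.] [409 339  25  24 202] 31.7 q 3.736
```

On the halfway ridge (2.36), so a small further step.

>>> drive_tool --moves '[[[0.0005,0.0015,0,0,0,0.03,255],[0.0005,0.0015,0,0,0,0.03,255],[0,0,0,0,0,0,255],[0,0,0,0,0,0,255]]]'

```text
clock: 6.77
position: [602.0, -116.8, 74.9]
ee_rot: [0.913, -0.409, -0.0, 0.0]
contact_force: [-0.1, 0.6, 0.0]
gripper_width: -0.1
```

```bash
python3 q.py pics/wrist6.png
```

```text
6.7667 [ 601.95969386 -116.78581275   74.90828153] [ 0.913 -0.409 -0.     0.   ] [-0.1  0.6  0. ]
[379. 281.] [372 262  16  40 230] 45.0 q 2.635
[308. 285.] [301 282  12  11  60] 47.4 q 1.948
[324. 285.] [320 282  12  11  62] 44.6 q 2.082
[421. 350.] [409 339  25  24 202] 31.9 q 3.801
```

>>> drive_tool --moves '[[[0,-0.005,0,0,0,0,255],[0,-0.005,-0.003,0,0,0,255],[0,0,-0.03,0,0,0,255],[0,0,-0.035,0,0,0,255],[0,0,-0.035,0,0,0,255],[0,0,-0.03,0,0,0,255],[0,0,0,0,0,0,255]]]'

```text
clock: 7.4
position: [613.7, -110.2, 216.4]
ee_rot: [0.913, -0.408, 0.007, -0.002]
contact_force: [0.2, -0.5, 0.4]
gripper_width: 0.2
```

>>> drive_tool --moves '[[[-0.02,0.015,0,0,0,0,255],[-0.025,0.018,0,0,0,0,255],[-0.03,0.018,0,0,0,0,255],[-0.03,0.018,0,0,0,0,255],[-0.025,0.015,0,0,0,0,255],[0,0,0,0,0,0,255],[0,0,0,0,0,0,255]]]'

```text
clock: 7.98
position: [459.8, -68.3, 208.8]
ee_rot: [0.913, -0.409, 0.001, -0.0]
contact_force: [0.4, 0.2, 0.0]
gripper_width: -0.3
```

```bash
python3 q.py pics/wrist7.png
python3 - <<'E'
from h import *
p=camera_params("wrist");print(proj("wrist",[[457.5,-70.5,60],[558.7,-95.7,64]],p))
im=get_image("scene"); w=cv2.imread("pics/wrist7.png")
a=cv2.resize(im[140:260,230:420],(760,480),interpolation=cv2.INTER_CUBIC); cv2.imwrite("pics/s7.png",a)
E
```

```text
7.9833 [459.80142218 -68.31032666 208.79986701] [ 0.913 -0.409  0.001 -0.   ] [0.4 0.2 0. ]
[251.  27.] [248   5   8  46 132] 40.3 q 2.625
[[321.4248824  187.57022322]
 [250.01006136  86.8083694 ]]
```

View pics/wrist7.png

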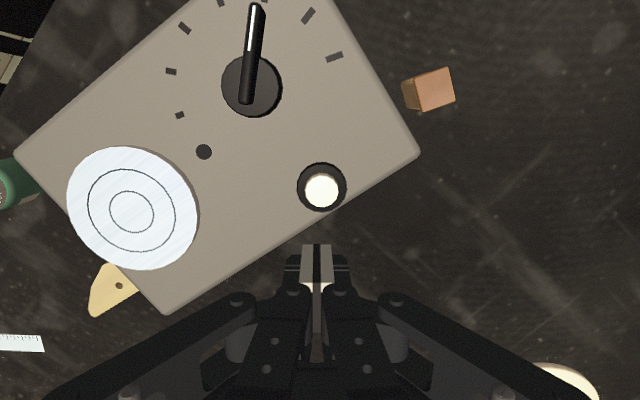

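View pics/s7.png

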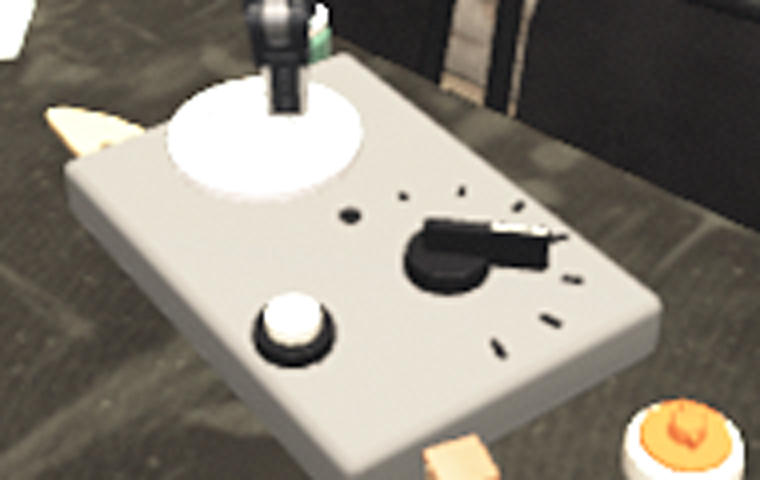

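The wrist view shows the pointer with its white line at (251,27), giving q = 2.625 (speed 5), and the button top at (322,190). The scene crop shows the pointer end towards bar 5 (572,279), and the button standing clear above its housing at (294,315).

Run:
```python
from h import *
def blob(im,g,t=190):
    m=(im.min(2)>t).astype(np.uint8);n,l,s,c=cv2.connectedComponentsWithStats(m)
    i=1+np.argmin(np.hypot(*(c[1:]-g).T)); return c[i],s[i]
w=cv2.imread("pics/wrist7.png");p=camera_params("wrist")
cw,sw=blob(w,[322,190]); print(cw,sw)
o1,r1=ray("wrist",[cw],p)
for nm,px in(("top",[330.0,233.2]),("scene",[303.2,218])):
    o2,r2=ray(nm,[px]); a,b=r1[0],r2[0]
    t=np.linalg.lstsq(np.c_[a,-b],o2-o1,rcond=None)[0]; print(nm,o1+a*t[0],o2+b*t[1])
for z in (60,65,70): 
    q=onplane("wrist",[cw,[sw[0],cw[1]],[sw[0]+sw[2],cw[1]]],z,p); print(z,q[0],np.linalg.norm(q[1]-q[2]))
```

```text
[321.39974619 191.03172589] [306 176  32  31 788]
top [457.21258676 -69.65840047  66.98127614] [457.14209529 -69.76174584  66.97441436]
scene [458.17639402 -70.6379584   71.83315884] [457.22239393 -68.99215454  72.35494236]
60 [455.82578395 -68.24893433  60.        ] 28.97109193981127
65 [456.81901411 -69.25839601  65.        ] 28.45973141689236
70 [457.81224428 -70.26785768  70.        ] 27.948370893973436
```

>>> drive_tool --moves '[[[-0.001,0.003,0.03,0,0,0,255],[0,0,0.03,0,0,0,255],[0,0,0.03,0,0,0,255],[0,0,0.02,0,0,0,255],[0,0,0.008,0,0,0,255],[0,0,0,0,0,0,255],[0,0,0,0,0,0,255]]]'

```text
clock: 8.67
position: [458.7, -70.2, 90.1]
ee_rot: [0.912, -0.409, 0.0, 0.0]
contact_force: [0.5, 0.5, -0.0]
gripper_width: 0.2
```

>>> drive_tool --moves '[[[0,0,0.003,0,0,0,255],[0,0,0.003,0,0,0,255],[0,0,0.002,0,0,0,255],[0,0,0,0,0,0,255]]]'

```text
clock: 9.0
position: [457.5, -70.0, 82.1]
ee_rot: [0.912, -0.41, 0.0, -0.0]
contact_force: [0.2, 0.0, -0.1]
gripper_width: 0.0
```

>>> drive_tool --moves '[[[0,0,0.0015,0,0,0,255],[0,0,0.0015,0,0,0,255],[0,0,0,0,0,0,255]]]'

```text
clock: 9.25
position: [457.7, -70.0, 79.1]
ee_rot: [0.912, -0.409, 0.0, -0.0]
contact_force: [-0.7, 0.2, 1.7]
gripper_width: 0.0
```

>>> drive_tool --moves '[[[0,0,0.0015,0,0,0,255],[0,0,0.0015,0,0,0,255],[0,0,0,0,0,0,255]]]'

```text
clock: 9.5
position: [457.7, -70.0, 76.0]
ee_rot: [0.912, -0.409, 0.0, -0.0]
contact_force: [0.2, -0.4, 2.3]
gripper_width: 0.0
```

>>> drive_tool --moves '[[[0,0,0.001,0,0,0,255],[0,0,0.001,0,0,0,255],[0,0,0,0,0,0,255]]]'

```text
clock: 9.75
position: [457.7, -70.0, 74.1]
ee_rot: [0.912, -0.409, 0.0, -0.0]
contact_force: [-0.5, 1.2, 4.4]
gripper_width: 0.3
```

>>> drive_tool --moves '[[[0,0,0.0007,0,0,0,255],[0,0,0,0,0,0,255],[0,0,0,0,0,0,255]]]'

```text
clock: 10.0
position: [457.8, -70.0, 74.0]
ee_rot: [0.912, -0.409, 0.0, -0.0]
contact_force: [-2.4, 1.0, 9.2]
gripper_width: 0.1
```

>>> drive_tool --moves '[[[0,0,0.0007,0,0,0,255],[0,0,0,0,0,0,255],[0,0,0,0,0,0,255]]]'

```text
clock: 10.25
position: [457.8, -70.0, 73.9]
ee_rot: [0.912, -0.409, 0.0, -0.0]
contact_force: [-3.7, 1.5, 14.5]
gripper_width: -0.2
```

The button bottomed: force rises from 4.4 to 14.5 N with no more travel, after about 6 mm. Releasing, then checking.

>>> drive_tool --moves '[[[0,0,-0.003,0,0,0,255],[0,0,-0.006,0,0,0,255],[0,0,-0.012,0,0,0,255],[0,0,-0.03,0,0,0,255],[0,0,-0.035,0,0,0,255],[0,0,-0.035,0,0,0,255],[0,0,-0.015,0,0,0,255],[0,0,0,0,0,0,255]]]'

```text
clock: 10.92
position: [459.3, -70.0, 212.4]
ee_rot: [0.912, -0.409, 0.004, -0.002]
contact_force: [-0.0, 0.0, -0.2]
gripper_width: -0.0
```

```bash
python3 q.py pics/wrist8.png
python3 - <<'E'
from h import *
w=cv2.imread("pics/wrist8.png");p=camera_params("wrist")
m=(w.min(2)>190).astype(np.uint8);n,l,s,c=cv2.connectedComponentsWithStats(m)
i=1+np.argmin(np.hypot(*(c[1:]-[322,190]).T))
for z in(64,70):print(z,c[i],onplane("wrist",[c[i]],z,p))
sc=get_image("scene"); a=cv2.resize(sc[130:280,225:425],(800,600),interpolation=cv2.INTER_CUBIC); cv2.imwrite("pics/s8.png",a)
s0=cv2.imread("pics/scene0.png");d=np.abs(sc.astype(int)-s0).max(2)>60
n,l,st,cc=cv2.connectedComponentsWithStats(d.astype(np.uint8))
print([ (st[i].tolist()) for i in range(1,n) if st[i,4]>8])
E
```

```text
10.9167 [459.3385023  -69.96882371 212.39332267] [ 0.912 -0.409  0.004 -0.002] [-0.   0.  -0.2]
[251.  31.] [248   9   7  45 124] 40.1 q 2.624
64 [320.47905759 191.40314136] [[453.33769945 -69.13934651  64.        ]]
70 [320.47905759 191.40314136] [[454.51069818 -70.37569074  70.        ]]
[[0, 0, 25, 16, 267], [212, 0, 27, 26, 188], [251, 0, 70, 41, 2072], [0, 14, 48, 86, 1871], [296, 35, 26, 16, 104], [265, 36, 30, 14, 91], [288, 45, 33, 35, 455], [268, 47, 37, 37, 354], [273, 74, 39, 19, 299], [306, 74, 13, 19, 106], [288, 123, 3, 3, 9], [289, 126, 21, 44, 398], [342, 183, 26, 25, 256], [336, 194, 5, 3, 11], [0, 216, 15, 44, 370], [0, 245, 37, 25, 295], [22, 258, 99, 125, 5578], [0, 353, 18, 41, 425], [21, 374, 4, 6, 13]]
```

View pics/s8.png

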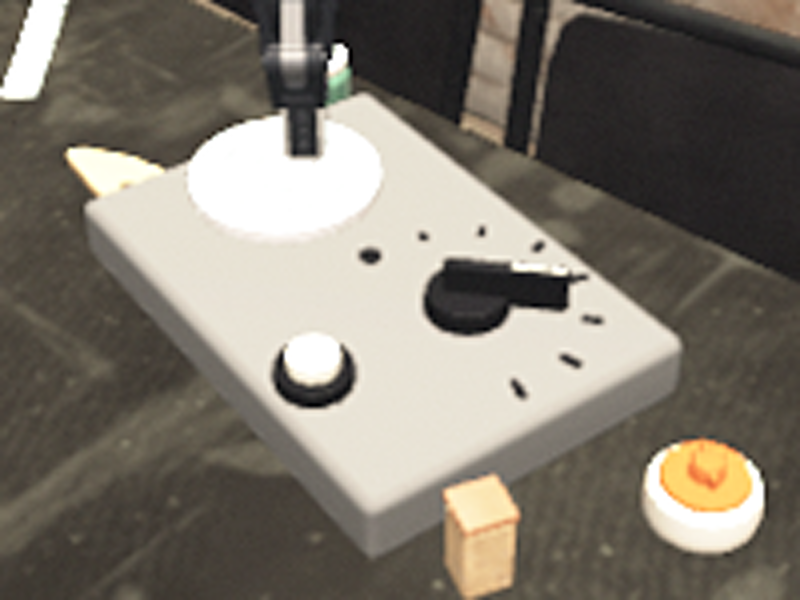

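The scene crop shows the pointer towards bar 5 (592,319), with bars 6 and 7 beyond it. The button is up again at (314,358), and the timer, stamp, rib and jar have not moved. Handing in.

```bash
python3 -c "
from bench import *
print(read_state()['clock'],job_done())"
```

```text
the job is handed in; nothing more can be done
11.0167 None
```

The dial is at its fifth speed and the start button was pressed fully down and released. I handed the job in at about 11 s of the allowed 58 s.

- **Dial:** it started at speed 3. I pushed the pointer clockwise with the closed fingertips, one click at a time, through speed 4 to speed 5. After pulling away, two wrist-camera readings gave 2.625 and 2.624 rad (target 2.618). The scene view also shows it pointing at the fifth bar. The force readings I took during the push stayed within about 2 N.
- **Start button:** it went down about 6 mm until it stopped. The force reached 14.5 N with no further travel, so it was bottomed. After I lifted off, the contact force was about zero and the button looked the same as at the start.
- **Bystanders:** the timer, stamp and wooden rib show no change against the first scene picture. The gripper partly hid the glaze jar in the last picture, but it looked in place and nothing went near it.

The calibration-dependent positions agreed only to about 2–5 mm between cameras. The largest spread was in the button's height (67–72 mm), so I found the real contact by touch.

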